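# Snap the grease coupler onto a bearing's tilted nipple and hold it

## Task

Get the bearing on the bench ready for greasing: first turn the lever of the feed valve beside it to half open, the middle mark at 45 degrees, and leave it there. Then pick up the steel grease coupler, press it squarely onto the bearing's tilted nipple until it snaps on and bottoms, and push on so that the spring-loaded nipple is held about halfway down its spring travel. Finish while still gripping the coupler and holding it pressed there, and do not disturb the mug, the jar or the wrench.

Things in the scene. Friction and masses are not known exactly. Their poses are not given: they have to be found in the camera images.
- fixture: Fixed assembly in varying place and yaw: aluminium plate 200 x 330 x 12 mm (x -110..90, y -190..140 mm); towards +y a grey bearing housing (50 mm wide, 80 mm high, stub shaft along y) carrying the tilted nipple, towards -y a brass valve body carrying the lever. Origin on the bench, z up. Nothing but the nipple is higher than 85 mm
- lever (a joint): Angle of the feed valve's lever, rad. 0 (closed, stop): it points along the fixture's -x; grows anticlockwise seen from above to 1.571 (open, stop): along the fixture's -y. Three dark marks on the plate show 0, 45 (longest) and 90 degrees; 0.785 is the middle one. Starts between 0 and 0.4. Stays where it is left (about 2 N at the knob)
- lever_knob (a point): Centre of the top face of the lever's upright round black knob (18 mm diameter, 42 mm tall standing on the lever bar, its top 83 mm above the bench, bar top 41 mm), 80 mm from the hinge axis. Turns with the lever
- lever_pivot (a point): Top of the lever's hinge, on its vertical axis, 48 mm above the bench. Does not move
- nipple_tip (a point): Centre of the brass nipple's flat end; moves with it. z is the nipple's axis, outward, 30 degrees from vertical, leaning to the fixture's -x; y is the fixture's y. Nipple 15 mm thick, stands 46 mm out of a 26 mm wide boss, last 5 mm tapering to 8 mm. Two sprung catch balls stick out 4 mm at its sides (along y), centred 12.5 mm behind the tip
- nipple (a joint): How far the nipple is pushed in along its own axis against its spring, m: 0 at rest, 0.012 at the stop. It starts to give at about 5.4 N, takes about 9 N at half travel and 12.6 N at the stop; it springs back when let go
- coupler: Loose steel grease coupler, about 0.25 kg, round, 88 mm long, standing mouth down on the bench; origin at the centre of the mouth, z along its axis towards the grip. Lower 45 mm: head, 36 mm diameter, ending in a flat shoulder; upper 43 mm: dark grip, 24 mm diameter. Bore 26 mm deep: 23 mm wide for 3 mm, a lip 18 mm wide for 5 mm, then 26 mm wide to its flat floor
- coupler_seat (a point): Centre of the bore's flat floor, on the coupler's axis 26 mm from the mouth. Pushed onto the nipple, the lip forces the catch balls in (3 to 8 N; the nipple may sink some mm, then springs back) and they snap out behind it; then this floor meets the nipple's tip (mouth 26 mm behind the tip) and further pushing moves the nipple in
- mug: Bystander: white mug, 76 mm wide, 90 mm high, origin at the centre of its underside
- jar: Bystander: white jar with a black cap, 80 mm wide, 120 mm high, origin at the centre of its underside
- wrench: Bystander: steel wrench lying flat on the bench along its x, origin near its middle
Not all that is in view belongs to the job. Of the things that look like the coupler, the largest one is meant.

How it is judged (in metres and radians):
On the way, in this order (a step that is already met when the one before it is completed fails the run):
1. the lever rests at 45 degrees, to within 5 degrees (value of joint lever between 0.698 and 0.873 rad and velocity of joint lever between -0.05 and 0.05 rad/s), for 0.3 s.
2. the coupler is snapped fully onto the nipple (bore floor within 5 mm of the tip, axes within 8 degrees), the lever still at 45 degrees (distance between coupler_seat and nipple_tip below 0.005 m and angle between the z axis of coupler and the z axis of nipple_tip, either way round below 0.14 rad and value of joint lever between 0.698 and 0.873 rad), for 0.1 s.
At the end, for the whole second after the job is handed in: The lever stands at 45 +- 5 degrees; the coupler is snapped onto the nipple (bore floor within 5 mm of the tip, axes within 8 degrees), the fingers grip it and keep the nipple pushed in by more than 3 mm against its spring (all of step 2 and value of joint nipple above 0.003 m and contact force between the fingers and coupler above 2 N); the arm keeps its last pose, push and grip.
It fails at once if the mug is shoved away or knocked over (distance of mug from where it was at the start of the episode above 0.03 m or angle between mug's own z axis and vertical above 0.5 rad).
It fails at once if the jar is shoved away or knocked over (distance of jar from where it was at the start of the episode above 0.03 m or angle between jar's own z axis and vertical above 0.5 rad).
It fails at once if the wrench is shoved away (distance of wrench from where it was at the start of the episode above 0.03 m).
It also fails if it takes over 54 s, if anything falls off the work surface, if the arm or the gripper's body presses on something with over 40 N, if the wrist force passes 120 N, or if a joint passes its speed limit or range.

## Robot

A 6-joint arm with a two-finger parallel gripper is mounted at the origin on the work surface. World frame = base frame: x ahead of the robot, y to its left, z up, the work surface at z = 0. Lengths are in m, angles in degrees, forces in N, time in s.
With the tool pointing down it reaches from about 0.35 to 0.725 m from the base axis. Payload 4.3 kg.
Tool frame: the origin (TCP) lies at the centre of the arm's flange, where the gripper is bolted on; the fingertips stand 173 mm ahead of it and the grasp point (between the pads) lies bot.grasp_offset ahead of it (bot.grasp_offset is the distance from the TCP to the grasp point, in m); z points along the fingers, y is the line along which they close (so a half turn about z gives the same grasp; the last joint's range is limited). The gripper opens to 85 mm and grips with 20 to 120 N. Pads are 22 mm wide; open, the fingers measure 114 mm over their backs; the gripper's body (76 mm by 85 mm) begins 54 mm behind the grasp point. The pads swing forward as they close: fully open they stand 13 mm farther back than shut.
Start: joints at [-79.257, 21.618, 4.641, 73.018, 0, 83.68], TCP at [0.169, -0.55, 0.405] pointing down, gripper open.
Joint ranges: [-156.06, 156.06], [-48.1, 94.91], [-58.44, 69.94], [-101.28, 121.22], [-78.64, 73.56], [-180, 180]. Speed limits (degrees/s): [147.25, 147.25, 180, 180, 180, 180].

## Interface

Orientations are given as a 3x3 rotation matrix whose columns are the frame's x, y, z axes.
In Python, from workcell import bot gives the robot as it stands.
- The arm moves only by the tool move_arm, never from a script. Its argument "deltas" is a list of rows, each a list of 7 numbers: the finger opening in cm, from 0 to 8.54, then the shift along the tool's x, y, z in cm, then the turn, a rotation vector about the tool's x, y, z in rad. In form: [[grip, x, y, z, rx, ry, rz], ...]. A call has 1 to 20 rows; each row is the pose to reach, as a shift and turn from the pose commanded when the call began, along the tool's axes at that moment; what a row does not reach only later rows make up. A row lasts 1/10 s, in which the tool goes at most 50 mm and 8.59 degrees, less where a joint would pass 70% of its speed; a pose out of reach is approached as far as the arm can. A call with a gripper value outside its range is refused whole. The fingers move at their own pace and stop on an object; "newtons" is the grip in N (left out, the last holds). Time passes only in rows, so rows that repeat a pose let the fingers close. It gives the time, the measured TCP pose, the force, the opening and the grip force at its end, in the units of the state.
- bot.read_state(): the state, without advancing time (a new reading comes with each control period).
- bot.grab_frame(name): name is "scene" or "top" or "wrist"; returns the picture (420x560x3 uint8, red, green, blue); there is no depth.
- bot.calibration(name): a dict with "fx", "fy", "cx", "cy" (pixels), "view" (4x4, takes a point from world to camera coordinates). Camera axes: x right, y up, looking along -z (the intrinsics and any distortion apply to the point x, -y, -z); pixel columns grow to the right and rows downward; lengths in m; the calibration is good to about 2 mm. A picture is of the moment at which its call begins: read the wrist's pose just before it. calibration takes no time and is no camera call; for the wrist camera it gives the pose at the moment of the call.
- bot.finish_job(): hands the job in; it is judged then, once.
Trained networks look in the newest picture that a camera, given by its name, has taken for a name from the list of things; names that differ only in an ending like _2 or _b are one class to them, and where a whole thing is asked for, a point or a joint stands for the part that bears it (a point fixed in the world has none). Each returns a list of dicts, best first, with "confidence" (0 to 1); they miss things now and then, are a little off and sometimes report something else, mostly with a low value. They report only what shows in the picture. A call takes as long as a camera call. They do not tell look-alikes from the thing itself.
- bot.masks_of(camera, thing): "mask" (420x560 bool, what is visible of it) and "rect" ([left, top, right, bottom] in pixels, round what is visible of it).
- bot.tip_of(camera, thing): "at" ([column, row] in pixels: a listed point, or the origin of a listed thing).
The state is a dict: "clock": time; "joints": joint angles; "qvel": joint speeds; "joint_efforts": joint torques, N m; "eef_pos": TCP position; "tcp_rot": TCP orientation; "wrist_force": force on the tool from outside, world axes, zero at the start; "ft_torque": the same for the moment, N m; "finger_gap": opening from 0.0 (shut) to 1.0 (fully open); "gripper_force": force on a finger pad.
Only numpy, scipy, OpenCV 4.12 (cv2) and the standard library are available. Lean on these libraries where they do the work, as an engineer would, in place of code of your own. Each camera call takes 0.05 s, during which the arm holds its last target. There are 200 camera calls.

## Working session

There is one attempt and no reset: what is moved stays moved. The work goes in short steps, Python scripts to look and compute and a tool call to move; the robot and the scene stay as the last step left them, time stands still between calls to the robot, and variables do not carry over. Pictures are saved under pics/ and viewed, at most 10 in all, crops included, and the job is handed in when it is done.

Besides the shell and the picture viewer there is one more tool, called by a JSON object that holds its "api" and its "payload". move_arm: Moves the arm, as the interface text tells. Its arguments: {"type":"object","properties":{"deltas":{"type":"array","items":{"type":"array","items":{"type":"number"}}},"newtons":{"type":"number"}},"required":["deltas"]}

```bash
ls; mkdir -p pics; cat > h.py <<'E'
import numpy as np, cv2
from workcell import bot
def ray(cal,uv):
    V=np.array(cal["view"]);d=np.array([(uv[0]-cal["cx"])/cal["fx"],-(uv[1]-cal["cy"])/cal["fy"],-1.])
    R=V[:3,:3];o=-R.T@V[:3,3];d=R.T@d;return o,d/np.linalg.norm(d)
def atz(cal,uv,z):
    o,d=ray(cal,uv);return o+d*(z-o[2])/d[2]
def proj(cal,p):
    V=np.array(cal["view"]);c=V[:3,:3]@np.asarray(p)+V[:3,3]
    return np.array([cal["cx"]+cal["fx"]*c[0]/-c[2],cal["cy"]+cal["fy"]*c[1]/c[2]])
def tri(obs):
    A=np.zeros((3,3));b=np.zeros(3)
    for cal,uv in obs:
        o,d=ray(cal,uv);P=np.eye(3)-np.outer(d,d);A+=P;b+=P@o
    p=np.linalg.solve(A,b);return p,[np.round(proj(c,p)-np.array(u),1) for c,u in obs]
def save(name,im): cv2.imwrite("pics/"+name,im[:,:,::-1])
E
python3 - <<'E'
from h import *
s=bot.read_state();print(s["clock"],s["eef_pos"],bot.grasp_offset)
T=["lever_knob","lever_pivot","nipple_tip","coupler","coupler_seat","mug","jar","wrench","fixture"]
ims=[]
for c in ["scene","top"]:
    im=bot.grab_frame(c);ims.append(im);cal=bot.calibration(c);print(c,{k:np.round(v,3).tolist() for k,v in cal.items()})
    save(c+"0.png",im)
    for t in T:
        print(c,t,[(np.round(d["at"],1).tolist(),round(d["confidence"],2)) for d in bot.tip_of(c,t)][:5])
print(bot.read_state()["clock"])
E
```

```text
pics
0.0 [ 0.16866417 -0.5493968   0.40375309] 0.1547
scene {'fx': 505.93, 'fy': 505.93, 'cx': 278.627, 'cy': 209.467, 'view': [[0.62, 0.785, -0.003, -0.343], [-0.498, 0.396, 0.771, 0.176], [0.606, -0.477, 0.636, -1.783], [0.0, 0.0, 0.0, 1.0]]}
scene lever_knob [([288.0, 227.9], 0.58)]
scene lever_pivot [([311.2, 245.0], 0.67), ([291.3, 225.4], 0.38)]
scene nipple_tip [([323.0, 187.0], 0.66)]
scene coupler [([186.5, 264.8], 0.71), ([165.3, 275.7], 0.71), ([193.9, 282.5], 0.61)]
scene coupler_seat [([188.0, 259.4], 0.69), ([193.0, 277.2], 0.67), ([160.9, 269.5], 0.64)]
scene mug [([326.5, 160.8], 0.46)]
scene jar [([199.9, 333.4], 0.66), ([292.5, 226.3], 0.38)]
scene wrench [([325.6, 161.0], 0.57)]
scene fixture [([318.2, 237.5], 0.63)]
top {'fx': 385.274, 'fy': 385.274, 'cx': 279.682, 'cy': 211.662, 'view': [[0.025, -1.0, 0.01, 0.017], [0.993, 0.026, 0.114, -0.518], [-0.114, 0.007, 0.993, -1.061], [0.0, 0.0, 0.0, 1.0]]}
top lever_knob [([284.7, 189.5], 0.78)]
top lever_pivot [([275.4, 164.4], 0.71)]
top nipple_tip [([223.8, 193.9], 0.47), ([374.2, 235.9], 0.43)]
top coupler [([398.0, 237.5], 0.63), ([276.2, 164.7], 0.49), ([381.8, 214.0], 0.45)]
top coupler_seat [([375.5, 235.2], 0.76), ([381.0, 213.0], 0.63), ([398.1, 239.0], 0.41)]
top mug [([148.8, 178.6], 0.78)]
top jar [([403.2, 161.0], 0.67)]
top wrench [([150.7, 280.0], 0.86)]
top fixture [([251.4, 180.5], 0.94)]
1.0
```

View pics/scene0.png

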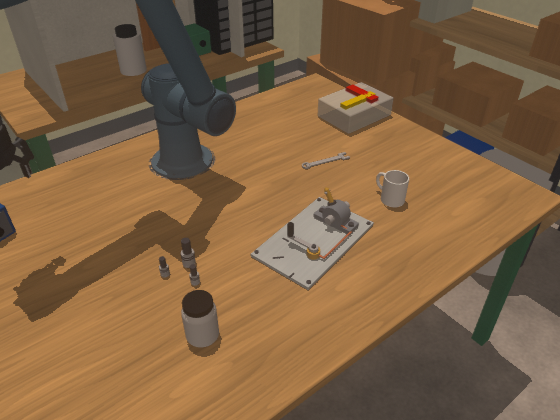

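View pics/top0.png

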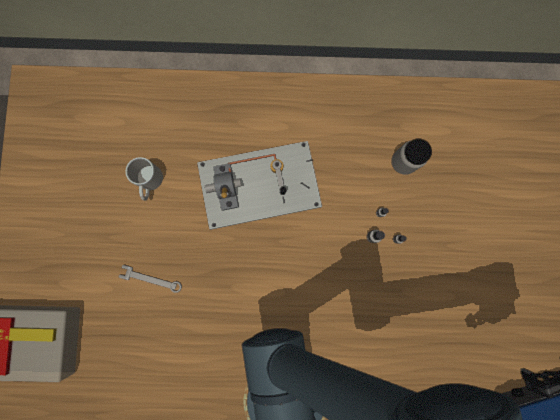

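The scene view shows three look-alikes at (187,253), (165,267) and (194,276). In the top view they are at (376,236), (400,239) and (382,212). The largest is scene (187,253) / top (376,236). The fixture is at top (260,185), with the lever pointing down towards about (284,190).

```bash
python3 - <<'E'
from h import *
t=cv2.imread("pics/top0.png");s=cv2.imread("pics/scene0.png")
ct=bot.calibration("top");cs=bot.calibration("scene")
hsv=cv2.cvtColor(t,cv2.COLOR_BGR2HSV)
roi=np.zeros(t.shape[:2],np.uint8);roi[130:240,185:335]=1
m=((hsv[...,1]<70)&(hsv[...,2]>80)&(roi>0)).astype(np.uint8)
n,l,st,_=cv2.connectedComponentsWithStats(m);k=1+np.argmax(st[1:,4]);pts=np.argwhere(l==k)[:,::-1].astype(np.float32)
box=cv2.boxPoints(cv2.minAreaRect(cv2.convexHull(pts)));print(box)
W=np.array([atz(ct,p,0.012)[:2] for p in box]);print(W.round(4));
for i in range(4): print(np.linalg.norm(W[i]-W[(i+1)%4]))
# long edge dir
e=max([W[1]-W[0],W[2]-W[1]],key=np.linalg.norm);e*=np.sign(e[1]);yaw=np.degrees(np.arctan2(-e[0],e[1]))
c=W.mean(0);th=np.radians(yaw);R=np.array([[np.cos(th),-np.sin(th)],[np.sin(th),np.cos(th)]])
o=c-R@[-.01,-.025];print("yaw",yaw,"origin",o)
print("knob",tri([(cs,(288,227.9)),(ct,(284.7,189.5))]));print("pivot",tri([(cs,(311.2,245)),(ct,(275.4,164.4))]));print("tip",tri([(cs,(325,189)),(ct,(223.8,193.9))]))
print("couplertop z.088",atz(ct,(376,236),.088),atz(cs,(186,241),.088))
print("jar",atz(ct,(403.2,161),0),"mug",atz(ct,(141,186),0))
a=cv2.resize(t[130:250,185:425],None,fx=3.3,fy=3.3,interpolation=cv2.INTER_CUBIC)
b=cv2.resize(s[180:300,145:385],None,fx=3.3,fy=3.3,interpolation=cv2.INTER_CUBIC)
cv2.imwrite("pics/crop1.png",cv2.resize(np.vstack([a,b]),(600,600)) if 0 else np.vstack([a,b])[:, :][:792])
cv2.imwrite("pics/crop1.png",cv2.resize(np.vstack([a,b]),(600,600)))
E
```

```text
[[195.65385 162.26921]
 [308.34616 139.73076]
 [321.76923 206.84615]
 [209.07693 229.3846 ]]
[[ 0.6574  0.2786]
 [ 0.7341 -0.0487]
 [ 0.5361 -0.0906]
 [ 0.4628  0.2307]]
0.33613728763993
0.20238389636967696
0.3295426091336736
0.2003852432095452
yaw 13.19415383220282 origin [0.60165407 0.11911562]
knob (array([0.57374033, 0.01778896, 0.06773021]), [array([ 0.3, -0. ]), array([0.3, 0.2])])
pivot (array([0.64770658, 0.04314852, 0.04319538]), [array([ 1.3, -0.2]), array([1. , 0.8])])
tip (array([0.54904366, 0.17690189, 0.11331153]), [array([ 0.8, -0.1]), array([0.7, 0.5])])
couplertop z.088 [ 0.45166165 -0.22733701  0.088     ] [ 0.46407427 -0.24026685  0.088     ]
jar [ 0.68092411 -0.33178029  0.        ] mug [0.58523389 0.43681994 0.        ]
```

View pics/crop1.png

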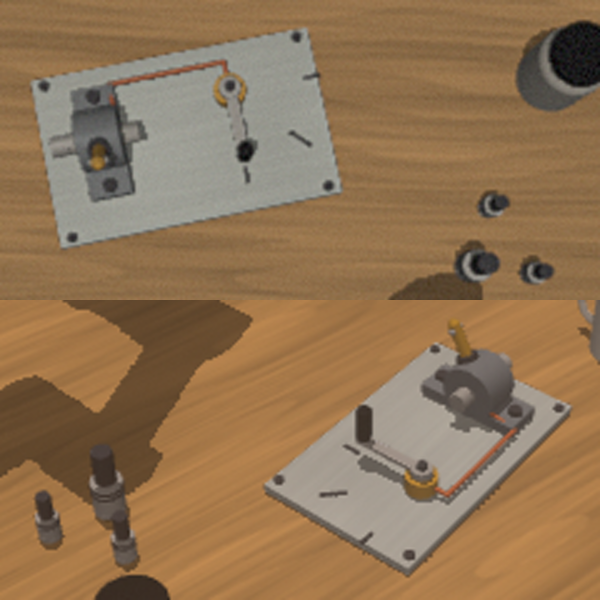

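The crop confirms it: the big coupler is clearly the largest of the three, at crop (478,265), which is top (376,236). The lever is near closed. Next I'll work out a wrist view over the fixture.

```bash
cat >> h.py <<'E'
from scipy.spatial.transform import Rotation as Ro
def down(deg):  # tool z down, closing axis y at world angle deg
    a=np.radians(deg);y=np.array([np.cos(a),np.sin(a),0]);z=np.array([0,0,-1.]);return np.c_[np.cross(y,z),y,z]
def delta(R,p,grasp=True):
    s=bot.read_state();R0=np.array(s["tcp_rot"]);p=np.array(p,float)
    if grasp: p=p-R[:,2]*bot.grasp_offset
    d=R0.T@(p-s["eef_pos"])*100; r=Ro.from_matrix(R0.T@R).as_rotvec()
    print("delta cm",d.round(2),"rot",r.round(4),"clock",round(s["clock"],2)); return d,r
E
python3 - <<'E'
from h import *
s=bot.read_state();print(np.round(s["tcp_rot"],3))
c=bot.calibration("wrist");V=np.array(c["view"]);R=V[:3,:3];o=-R.T@V[:3,3]
R0=np.array(s["tcp_rot"]);print("cam in tool",R0.T@(o-s["eef_pos"]),"look",R0.T@-R[2],"up",R0.T@R[1],c["fx"],c["cx"],c["cy"])
th=13.2
for a in (th+90,th-90):
    R=down(a);print(a);delta(R,[.53,.09,.40],False)
E
```

```text
[[ 0.956  0.293  0.   ]
 [ 0.293 -0.956 -0.   ]
 [ 0.     0.    -1.   ]]
cam in tool [0.0836407  0.0001699  0.03045003] look [-3.19874102e-01 -4.47913976e-05  9.47460055e-01] up [ 0.94745946 -0.00113264  0.31987385] 294.7043374094389 275.68645575199366 206.2356536796832
103.2
delta cm [ 53.31 -50.56   0.47] rot [ 0.0000e+00  2.0000e-04 -3.0742e+00] clock 1.0
-76.8
delta cm [ 53.31 -50.56   0.47] rot [ 0.0001 -0.      0.0674] clock 1.0
```

{"api": "move_arm", "payload": {"deltas": [[8.5,34,-26,0,0,0,0.06],[8.5,34,-26,0,0,0,0.06],[8.5,34,-26,0,0,0,0.06],[8.5,34,-26,0,0,0,0.06],[8.5,34,-26,0,0,0,0.06],[8.5,34,-26,0,0,0,0.06],[8.5,34,-26,0,0,0,0.06],[8.5,34,-26,0,0,0,0.06],[8.5,34,-26,0,0,0,0.06],[8.5,34,-26,0,0,0,0.06],[8.5,34,-26,0,0,0,0.06]]}}

```text
clock: 2.1
eef_pos: [0.4176, -0.201, 0.4048]
tcp_rot: [[0.971, 0.237, -0.0], [0.237, -0.971, -0.001], [-0.0, 0.001, -1.0]]
wrist_force: [-0.0, -0.3, 0.6]
finger_gap: 0.992
gripper_force: 0.0
```

```bash
cat > look.py <<'E'
import sys
from h import *
c=bot.calibration("wrist");im=bot.grab_frame("wrist");save(sys.argv[1]+".png",im)
import pickle;pickle.dump(c,open("pics/"+sys.argv[1]+".pkl","wb"))
for t in sys.argv[2:]: print(t,[(np.round(d["at"],1).tolist(),round(d["confidence"],2)) for d in bot.tip_of("wrist",t)][:4])
s=bot.read_state();print(s["clock"],s["eef_pos"])
E
python3 look.py w1 coupler coupler_seat jar
```

```text
coupler [([313.4, 153.7], 0.92), ([344.1, 95.9], 0.74), ([366.2, 171.0], 0.61)]
coupler_seat [([318.6, 152.3], 0.96), ([369.8, 171.4], 0.87), ([353.4, 98.2], 0.71)]
jar []
2.3 [ 0.41696202 -0.2023575   0.4046965 ]
```

View pics/w1.png

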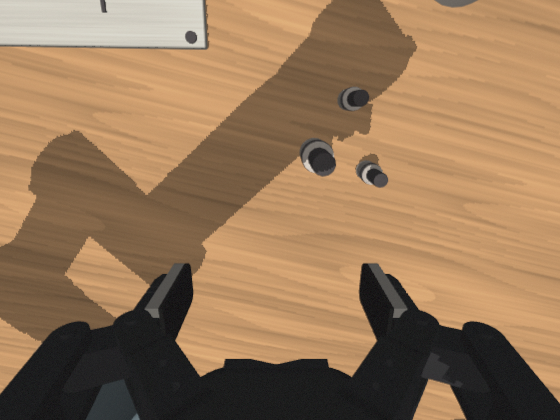

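The big coupler's head is at (318,155) and its grip top at (323,162). The smaller copies are at (355,99) and (374,176). Now over the fixture.

{"api": "move_arm", "payload": {"deltas": [[8.5,16.5,-25,1,0,0,0],[8.5,16.5,-25,1,0,0,0],[8.5,16.5,-25,1,0,0,0],[8.5,16.5,-25,1,0,0,0],[8.5,16.5,-25,1,0,0,0],[8.5,16.5,-25,1,0,0,0],[8.5,16.5,-25,1,0,0,0],[8.5,16.5,-25,1,0,0,0]]}}

```text
clock: 3.1
eef_pos: [0.5191, 0.0804, 0.3943]
tcp_rot: [[0.972, 0.236, -0.001], [0.236, -0.972, -0.001], [-0.001, 0.001, -1.0]]
wrist_force: [0.2, -0.3, -0.1]
finger_gap: 0.996
gripper_force: 0.0
```

```bash
python3 look.py w2 nipple_tip lever_knob lever_pivot
```

```text
nipple_tip [([167.2, 147.7], 0.84)]
lever_knob [([345.4, 151.8], 0.7)]
lever_pivot [([345.9, 71.7], 0.9)]
3.3 [0.51871734 0.07869028 0.39478258]
```

View pics/w2.png

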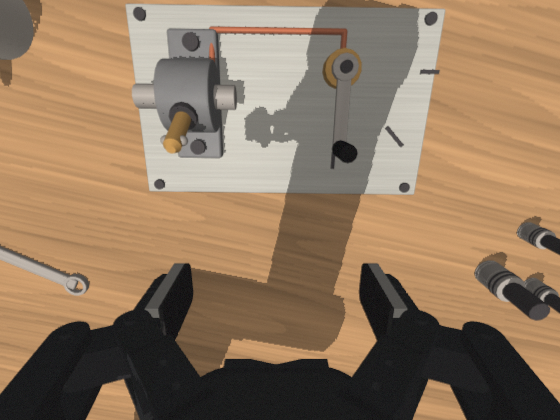

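The fixture is fully in view. The nipple tip is at (171,146), the knob top at (344,152) and the pivot at (346,67). The plate corners are at (126,5), (443,10), (413,194) and (150,191).

```bash
cat > fit.py <<'E'
from h import *;import pickle
cw=pickle.load(open("pics/w2.pkl","rb"));ct=bot.calibration("top");cs=bot.calibration("scene");c1=pickle.load(open("pics/w1.pkl","rb"))
F=np.array([[.09,.14],[.09,-.19],[-.11,-.19],[-.11,.14]])
W=np.array([atz(cw,p,.012)[:2] for p in [(126,5),(443,10),(413,194),(150,191)]])
Fc=F-F.mean(0);Wc=W-W.mean(0);th=np.arctan2((Fc[:,0]*Wc[:,1]-Fc[:,1]*Wc[:,0]).sum(),(Fc*Wc).sum())
R=np.array([[np.cos(th),-np.sin(th)],[np.sin(th),np.cos(th)]]);o=W.mean(0)-R@F.mean(0)
print("yaw",np.degrees(th),"o",o,"res mm",((F@R.T+o-W)*1000).round(1).tolist())
k=atz(cw,(344,152),.083)[:2];p=atz(cw,(346,67),.048)[:2];d=R.T@(k-p)
print("knob",k,"pivot",p,"dist",np.linalg.norm(d),"lever deg",np.degrees(np.arctan2(-d[1],-d[0])))
print("pivot in fixture",R.T@(p-o))
t,r=tri([(cw,(170,147)),(ct,(223.8,193.5)),(cs,(324.5,188.5))]);print("tip",t,r,"fixture",R.T@(t[:2]-o))
for c,z in [((318,155),.045),((323,163),.088)]: print("coupler",atz(c1,c,z))
t,r=tri([(c1,(322,161)),(cs,(185.7,240)),(ct,(378,235.5)),(cw,(541,311))]);print("coupler top",t,r)
E
python3 fit.py
```

```text
yaw 13.051564021191957 o [0.60408609 0.1177839 ] res mm [[0.6, 2.3], [2.1, -2.1], [-1.0, -1.9], [-1.8, 1.7]]
knob [0.57605503 0.02745775] pivot [0.65207937 0.04202823] dist 0.07740800799459413 lever deg -2.2020752519371203
pivot in fixture [ 0.02964574 -0.08463691]
tip [0.54886141 0.17655635 0.11592515] [array([ 1.5, -0.1]), array([0.7, 0.8]), array([ 1.2, -0.4])] fixture [-0.04052562  0.06972547]
coupler [ 0.46058878 -0.2393188   0.045     ]
coupler [ 0.45927424 -0.23869238  0.088     ]
coupler top [ 0.45816918 -0.237198    0.08685426] [array([-1. ,  2.5]), array([ 0.2, -0.4]), array([ 1.6, -1.8]), array([-4.8, -0.3])]
```

```bash
python3 - <<'E'
from h import *;import pickle
cw=pickle.load(open("pics/w2.pkl","rb"));ct=bot.calibration("top");cs=bot.calibration("scene")
print(tri([(cw,(344,152)),(ct,(283.5,190)),(cs,(290.2,223.5))]))
delta(down(-57),[.575,.024,.068])
E
```

```text
(array([0.57310949, 0.02438583, 0.07808705]), [array([1., 3.]), array([-0.9, -0.8]), array([-0.1,  0.5])])
delta cm [ 4.2   6.62 17.21] rot [ 3.000e-04  3.000e-04 -3.411e-01] clock 3.3
```

{"api": "move_arm", "payload": {"deltas": [[8.5,4.2,6.6,6,0,0,-0.34],[8.5,4.2,6.6,6,0,0,-0.34],[8.5,4.2,6.6,10,0,0,-0.34],[8.5,4.2,6.6,14,0,0,-0.34],[8.5,4.2,6.6,17.2,0,0,-0.34],[8.5,4.2,6.6,17.2,0,0,-0.34],[2.6,4.2,6.6,17.2,0,0,-0.34],[2.6,4.2,6.6,17.2,0,0,-0.34],[2.6,4.2,6.6,17.2,0,0,-0.34],[2.6,4.2,6.6,17.2,0,0,-0.34],[2.6,4.2,6.6,17.2,0,0,-0.34],[2.6,4.2,6.6,17.2,0,0,-0.34]], "newtons": 20}}

```text
clock: 4.5
eef_pos: [0.5755, 0.0263, 0.2232]
tcp_rot: [[0.838, 0.546, 0.001], [0.546, -0.838, -0.0], [0.001, 0.001, -1.0]]
wrist_force: [0.4, 0.3, -0.2]
finger_gap: 0.306
gripper_force: 0.0
```

```bash
python3 look.py w3 lever_knob lever_pivot
```

```text
lever_knob [([279.7, 308.4], 0.77)]
lever_pivot [([335.1, 132.1], 0.92), ([177.1, 118.4], 0.62)]
4.65 [0.57527043 0.02623148 0.2226933 ]
```

View pics/w3.png

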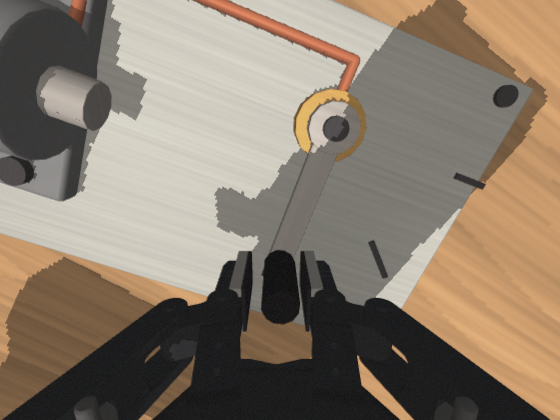

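The knob sits between the pads at (280,290). The pivot is at (336,128), the 45° mark runs from (371,242) to (386,277), and the 90° mark from (455,175) to (484,187).

```bash
python3 - <<'E'
from h import *;import pickle
c=pickle.load(open("pics/w3.pkl","rb"))
P=atz(c,(336,128),.048)[:2];print("pivot",P)
for uv in [(371,242),(386,277),(455,175),(484,187)]:
    v=atz(c,uv,.012)[:2];print(v,np.linalg.norm(v-P),np.degrees(np.arctan2(*(v-P)[::-1]))-180-13.05+360)
s=bot.read_state();g=s["eef_pos"][:2];d=g-P;print("grasp",g,np.linalg.norm(d),np.degrees(np.arctan2(*d[::-1]))-193.05+360)
R0=np.array(s["tcp_rot"])
for f in (15,25,35,45,47):
    a=np.radians(193.05+f);t=P+.08*np.array([np.cos(a),np.sin(a)]);print(f,t,(R0.T@np.r_[t-g,0]*100).round(2))
E
```

```text
pivot [0.65354347 0.04220965]
[ 0.6086966  -0.02967928] 0.08473052054050109 44.9926166154238
[ 0.59331203 -0.05570365] 0.11495582395689609 45.35221916457027
[ 0.67338183 -0.04443424] 0.0888860208453997 89.84639286884646
[ 0.67777527 -0.06530604] 0.11021254650478647 89.6510567682464
grasp [0.57527043 0.02623148] 0.07988723983745234 -1.5125097672994343
15 [0.58294047 0.0045903 ] [-0.54  2.23  0.  ]
25 [ 0.59054562 -0.00709826] [-0.54  3.63  0.  ]
35 [ 0.60006493 -0.01728862] [-0.3  5.   0. ]
45 [ 0.61120915 -0.02567116] [0.18 6.31 0.  ]
47 [ 0.61360395 -0.02710726] [0.3  6.56 0.  ]
```

{"api": "move_arm", "payload": {"deltas": [[1,0,0,0,0,0,0],[1,0,0,0,0,0,0],[1,0,0,0,0,0,0],[1,-0.3,0.75,0,0,0,0],[1,-0.45,1.5,0,0,0,0],[1,-0.54,2.25,0,0,0,0],[1,-0.57,2.95,0,0,0,0],[1,-0.54,3.65,0,0,0,0],[1,-0.45,4.35,0,0,0,0],[1,-0.3,5.0,0,0,0,0],[1,-0.05,5.7,0,0,0,0],[1,0.18,6.3,0,0,0,0],[1,0.18,6.3,0,0,0,0],[1,0.18,6.3,0,0,0,0],[1,0.18,6.3,0,0,0,0]], "newtons": 20}}

```text
clock: 6.15
eef_pos: [0.6098, -0.026, 0.2223]
tcp_rot: [[0.838, 0.546, -0.004], [0.546, -0.838, -0.001], [-0.004, -0.002, -1.0]]
wrist_force: [-4.2, -1.7, 5.2]
finger_gap: 0.202
gripper_force: 23.9
```

```bash
python3 look.py w4 lever_knob lever_pivot; python3 - <<'E'
from h import *
s=bot.read_state();d=s["eef_pos"][:2]-np.array([.65354,.04221]);print(np.linalg.norm(d),np.degrees(np.arctan2(*d[::-1]))-193.05+360,s["wrist_force"],s["gripper_force"])
E
```

```text
lever_knob [([274.9, 303.4], 0.78)]
lever_pivot [([206.0, 128.9], 0.55)]
6.3 [ 0.60978739 -0.02595704  0.22229423]
0.08100022476340603 44.25586657854143 [-4.1113752  -2.32934351  4.13686961] 23.846447467803955
```

{"api": "move_arm", "payload": {"deltas": [[3.5,0,0,0,0,0,0],[4,0,0,0,0,0,0],[4,0,0,0,0,0,0],[4,0,0,-5,0,0,0],[4,0,0,-10,0,0,0],[4,0,0,-14,0,0,0],[6,-4,0,-16,0,0,0],[6,-4,0,-16,0,0,0]]}}

```text
clock: 7.1
eef_pos: [0.5768, -0.0488, 0.3871]
tcp_rot: [[0.839, 0.545, 0.006], [0.545, -0.839, -0.002], [0.004, 0.005, -1.0]]
wrist_force: [1.2, 0.0, -0.2]
finger_gap: 0.703
gripper_force: 0.0
```

```bash
python3 look.py w5 lever_knob lever_pivot nipple_tip
```

```text
lever_knob [([271.0, 155.3], 0.8)]
lever_pivot [([238.5, 76.4], 0.97)]
nipple_tip []
7.3 [ 0.57782469 -0.04718315  0.38154457]
```

View pics/w5.png

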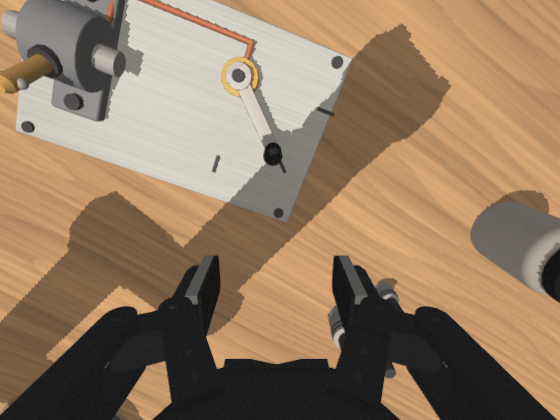

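The lever now lines up with the 45° mark: pivot (238,76), knob (272,154), mark end (285,172). I'll check the number and plan the coupler grasp.

```bash
python3 - <<'E'
from h import *;import pickle
c=pickle.load(open("pics/w5.pkl","rb"));c1=pickle.load(open("pics/w1.pkl","rb"))
P=atz(c,(238,76),.048);K=atz(c,(272,153),.083);d=K-P;print(P,K,np.degrees(np.arctan2(d[1],d[0]))-193.05+360)
for uv in [(352,98),(372,174)]: print(atz(c1,uv,.03))
for a in (-90,-77,-57,-110): print(a);delta(down(a),[.42,-.235,.40],False)
E
```

```text
[0.65279589 0.04131056 0.048     ] [ 0.61308897 -0.02356113  0.083     ] 45.47986861829423
[ 0.52759132 -0.26055639  0.03      ]
[ 0.45250404 -0.31070664  0.03      ]
-90
delta cm [-23.48   7.11  -1.84] rot [-0.0009  0.001   0.5779] clock 7.3
-77
delta cm [-23.48   7.11  -1.84] rot [-0.001   0.0009  0.3511] clock 7.3
-57
delta cm [-23.48   7.11  -1.84] rot [-0.0012  0.0007  0.002 ] clock 7.3
-110
delta cm [-23.48   7.11  -1.84] rot [-7.00e-04  1.20e-03  9.27e-01] clock 7.3
```

Lever measured at 45.5° (44.3° from the grasp pose), so that's good. Now to the coupler for a close look.

{"api": "move_arm", "payload": {"deltas": [[5.5,-24.4,9.5,5.2,0,0,0],[5.5,-24.4,9.5,5.2,0,0,0],[5.5,-24.4,9.5,5.2,0,0,0],[5.5,-24.4,9.5,5.2,0,0,0],[5.5,-24.4,9.5,5.2,0,0,0],[5.5,-24.4,9.5,5.2,0,0,0],[5.5,-24.4,9.5,5.2,0,0,0],[5.5,-24.4,9.5,5.2,0,0,0],[5.5,-24.4,9.5,5.2,0,0,0]]}}

```text
clock: 8.2
eef_pos: [0.426, -0.2595, 0.3304]
tcp_rot: [[0.837, 0.548, -0.0], [0.548, -0.837, 0.001], [0.0, -0.001, -1.0]]
wrist_force: [-0.0, -0.9, -0.6]
finger_gap: 0.64
gripper_force: 0.0
```

```bash
python3 look.py w6 coupler coupler_seat
```

```text
coupler [([330.5, 196.0], 0.82), ([278.7, 154.3], 0.8), ([329.8, 104.8], 0.58)]
coupler_seat [([277.5, 155.9], 0.89), ([336.6, 102.9], 0.86)]
8.35 [ 0.42599402 -0.25944693  0.33076535]
```

View pics/w6.png

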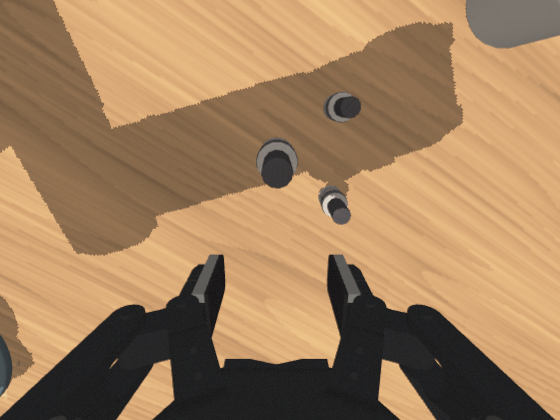

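The large coupler's head is at (277,160) and its grip top at about (277,172). The small ones are at (343,106) and (336,206).

```bash
python3 - <<'E'
from h import *;import pickle
c=pickle.load(open("pics/w6.pkl","rb"))
a=atz(c,(277,160),.045);b=atz(c,(277,172),.088);print(a,b,atz(c,(278,154.5),0))
print(proj(c,[*b[:2],0]),proj(c,[*b[:2],.045]))
p=(a+b)/2;delta(down(-57),[p[0],p[1],.068])
E
```

```text
[ 0.46019479 -0.238816    0.045     ] [ 0.45893509 -0.23948631  0.088     ] [ 0.45906041 -0.24094236  0.        ]
[276.73228942 153.81239975] [276.84739379 161.63230836]
delta cm [ 3.92  0.14 10.81] rot [ 0.0002 -0.0002  0.0039] clock 8.35
```

{"api": "move_arm", "payload": {"deltas": [[5.5,3.8,0.15,2,0,0,0],[5.5,3.8,0.15,5,0,0,0],[5.5,3.8,0.15,8,0,0,0],[5.5,3.8,0.15,10.8,0,0,0],[5.5,3.8,0.15,10.8,0,0,0],[5.5,3.8,0.15,10.8,0,0,0],[1.5,3.8,0.15,10.8,0,0,0],[1.5,3.8,0.15,10.8,0,0,0],[1.5,3.8,0.15,10.8,0,0,0],[1.5,3.8,0.15,10.8,0,0,0],[1.5,3.8,0.15,10.8,0,0,0],[1.5,3.8,0.15,10.8,0,0,0],[1.5,3.8,0.15,10.8,0,0,0]], "newtons": 80}}

```text
clock: 9.65
eef_pos: [0.4586, -0.2413, 0.2246]
tcp_rot: [[0.838, 0.546, 0.003], [0.546, -0.838, -0.002], [0.002, 0.003, -1.0]]
wrist_force: [-1.2, 1.4, 5.1]
finger_gap: 0.257
gripper_force: 78.0
```

Gripped: the gap is about 22 mm and the mouth is 0.2246 m ahead of the TCP. Now planning the pre-insertion pose.

```bash
cat >> h.py <<'E'
YAW=np.radians(13.05);L=.2246
xf=np.array([np.cos(YAW),np.sin(YAW),0]);yf=np.array([-np.sin(YAW),np.cos(YAW),0])
nout=-xf*.5+np.array([0,0,np.sqrt(.75)])
RN=np.c_[np.cross(-yf,-nout),-yf,-nout]
TIP=np.array([.5489,.1766,.116])
def ins(gap,tip=None):  # TCP pose with the mouth gap ahead of the tip (gap=-.026 seated)
    return delta(RN,(TIP if tip is None else tip)+nout*(L+gap),False)
E
python3 - <<'E'
from h import *
ins(.06)
E
```

```text
delta cm [ 17.04 -34.91 -13.86] rot [-0.089   0.5161  0.3426] clock 9.65
```

{"api": "move_arm", "payload": {"deltas": [[1.5,0,0,-5,0,0,0],[1.5,0,0,-10,0,0,0],[1.5,2,-3.5,-13.9,-0.01,0.05,0.03],[1.5,4,-8,-13.9,-0.02,0.12,0.08],[1.5,6,-12.5,-13.9,-0.03,0.18,0.12],[1.5,8,-17,-13.9,-0.04,0.25,0.17],[1.5,10,-21,-13.9,-0.05,0.31,0.21],[1.5,12,-25,-13.9,-0.065,0.37,0.25],[1.5,14,-29,-13.9,-0.075,0.43,0.29],[1.5,16,-33,-13.9,-0.085,0.49,0.33],[1.5,17,-34.9,-13.9,-0.089,0.516,0.343],[1.5,17,-34.9,-13.9,-0.089,0.516,0.343],[1.5,17,-34.9,-13.9,-0.089,0.516,0.343]]}}

```text
clock: 10.95
eef_pos: [0.409, 0.1445, 0.3617]
tcp_rot: [[0.845, 0.227, 0.484], [0.196, -0.974, 0.114], [0.497, -0.002, -0.868]]
wrist_force: [0.4, -0.5, -2.2]
finger_gap: 0.256
gripper_force: 79.2
```

```bash
python3 look.py w7 nipple_tip coupler coupler_seat; python3 - <<'E'
from h import *
ins(.06)
E
```

```text
nipple_tip [([272.8, 199.9], 0.68)]
coupler [([275.5, 233.3], 0.89)]
coupler_seat [([276.8, 243.8], 0.81)]
11.15 [0.40999909 0.14344193 0.36173258]
delta cm [ 0.08 -0.09 -0.04] rot [-0.0006  0.0031 -0.0031] clock 11.15
```

View pics/w7.png

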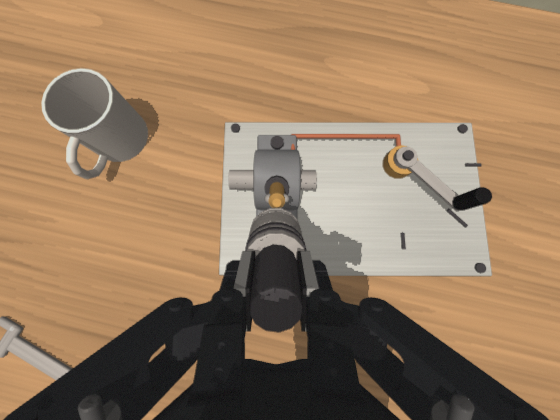

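The pre-insertion pose looks aligned: coupler axis at column 276, nipple at column 277, rows 185–208. The last picture is a zoomed composite from all the cameras to refine the tip.

```bash
python3 - <<'E'
from h import *;import pickle
n=[];cals={k:pickle.load(open("pics/%s.pkl"%k,"rb")) for k in ("w7","w2")}
I={k:cv2.imread("pics/%s.png"%k) for k in cals}
for k in ("scene","top"):
    cals[k]=bot.calibration(k);im=bot.grab_frame(k);save(k+"2.png",im);I[k]=im[:,:,::-1]
org={"w7":(237,165),"w2":(130,95),"scene":(285,160),"top":(185,165)}
out=[]
S=bot.read_state();R0=np.array(S["tcp_rot"]);mouth=S["eef_pos"]+R0[:,2]*L
for k,(x,y) in org.items():
    a=cv2.resize(I[k][y:y+60,x:x+80],None,fx=5,fy=5,interpolation=cv2.INTER_CUBIC)
    for i in range(0,80,10): cv2.putText(a,str(x+i),(i*5,8),0,.3,(255,255,255),1);cv2.line(a,(i*5,10),(i*5,14),(255,255,255),1)
    for i in range(10,60,10): cv2.putText(a,str(y+i),(0,i*5+3),0,.3,(255,255,255),1);cv2.line(a,(20,i*5),(25,i*5),(255,255,255),1)
    out.append(a);print(k,"TIP",proj(cals[k],TIP).round(1),"boss",proj(cals[k],TIP-nout*.046).round(1),"mouth",proj(cals[k],mouth).round(1) if k!="w2" else "")
cv2.imwrite("pics/comp.png",np.vstack([np.hstack(out[:2]),np.hstack(out[2:])]))
E
```

```text
w7 TIP [276.7 201.5] boss [276.7 188. ] mouth [277.7 229.3]
w2 TIP [171.5 146.9] boss [183.2 116.4] mouth 
scene TIP [325.7 188.1] boss [331.4 202. ] mouth [317.6 169.9]
top TIP [224.5 194.3] boss [224.8 188.5] mouth [224.3 203.2]
```

View pics/comp.png

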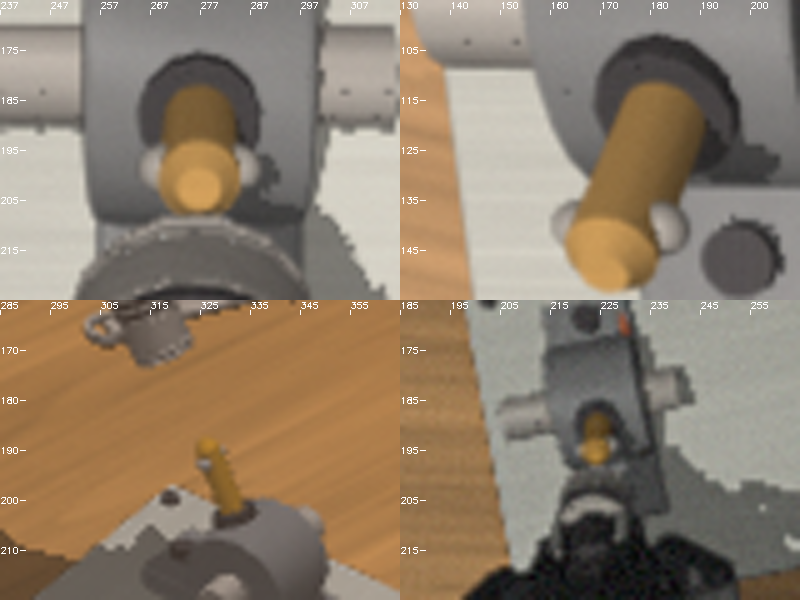

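In the composite the tip's flat end is at w7 (277,202.4), w2 (173.4,148.6), scene (326.6,188.2) and top (224.4,195.5). That's within 1–2 px of the prediction.

```bash
python3 - <<'E'
from h import *;import pickle
cw={k:pickle.load(open("pics/%s.pkl"%k,"rb")) for k in ("w7","w2")}
a=(cw["w7"],(277,202.4));b=(cw["w2"],(173.4,148.6));c=(bot.calibration("scene"),(326.6,188.2));d=(bot.calibration("top"),(224.4,195.5))
for o in ([a,b,c,d],[a,b,c],[a,b],[a,c]):
    t,r=tri(o);print(t.round(4),[x.tolist() for x in r],"in tool mm",(RN.T@(t-TIP)*1000).round(1))
c2=pickle.load(open("pics/w7.pkl","rb"))
F=np.array([[.09,.14],[.09,-.19],[-.11,-.19],[-.11,.14]])
W=np.array([atz(c2,p,.012)[:2] for p in [(224,123),(473,124),(489,275),(220,275)]])
Fc=F-F.mean(0);Wc=W-W.mean(0);print("yaw w7",np.degrees(np.arctan2((Fc[:,0]*Wc[:,1]-Fc[:,1]*Wc[:,0]).sum(),(Fc*Wc).sum())))
TIP=np.array(tri([a,b,c,d])[0])
ins(.01,TIP);ins(-.026,TIP)
E
```

```text
[0.5479 0.177  0.1143] [[-1.0, 0.4], [-1.9, -1.0], [-1.1, 0.2], [-0.0, -0.7]] in tool mm [-1.6 -0.6  1. ]
[0.5488 0.1767 0.1153] [[-0.4, -0.7], [-1.8, -1.8], [-0.9, 0.1]] in tool mm [-0.4 -0.1  0.5]
[0.548  0.1757 0.1152] [[0.5, 0.5], [-0.6, -0.5]] in tool mm [-1.3  0.7  0.2]
[0.5494 0.1775 0.1153] [[-1.1, -1.4], [-0.6, 0.1]] in tool mm [ 0.2 -0.8  0.9]
yaw w7 12.88316908103721
delta cm [-0.06 -0.14  5.06] rot [-0.0007  0.003  -0.003 ] clock 11.25
delta cm [-0.05 -0.14  8.66] rot [-0.0007  0.003  -0.003 ] clock 11.25
```

{"api": "move_arm", "payload": {"deltas": [[1.5,0,-0.1,2.5,0,0,0],[1.5,0,-0.1,4.5,0,0,0],[1.5,0,-0.1,5.5,0,0,0],[1.5,0,-0.1,6,0,0,0],[1.5,0,-0.1,6.3,0,0,0],[1.5,0,-0.1,6.6,0,0,0],[1.5,0,-0.1,6.8,0,0,0],[1.5,0,-0.1,6.8,0,0,0],[1.5,0,-0.1,6.8,0,0,0]], "newtons": 100}}

```text
clock: 12.15
eef_pos: [0.4427, 0.1531, 0.3032]
tcp_rot: [[0.845, 0.225, 0.486], [0.194, -0.974, 0.114], [0.499, -0.002, -0.867]]
wrist_force: [0.6, -1.1, -1.8]
finger_gap: 0.259
gripper_force: 97.8
```

```bash
cat > st.py <<'E'
from h import *
s=bot.read_state();R0=np.array(s["tcp_rot"]);m=s["eef_pos"]+R0[:,2]*L;t=np.array([.5487,.1763,.1152])
print(s["clock"],"tip rel mouth, tool mm",(R0.T@(t-m)*1000).round(1),"F tool",(R0.T@np.array(s["wrist_force"])).round(2),"T tool",(R0.T@np.array(s["ft_torque"])).round(2),"rot err",Ro.from_matrix(R0.T@RN).as_rotvec().round(4),"gap",s["finger_gap"],s["gripper_force"])
E
python3 st.py
```

```text
12.15 tip rel mouth, tool mm [ 0.3  1.6 -7.5] F tool [-0.65  1.25  1.73] T tool [-0.33 -0.45 -0.03] rot err [-0.0011  0.0014 -0.0014] gap 0.2588174525687208 97.7897322177887
```

{"api": "move_arm", "payload": {"deltas": [[1.5,0,0.12,0,0,0,0],[1.5,0,0.12,0.3,0,0,0],[1.5,0,0.12,0.6,0,0,0],[1.5,0,0.12,0.9,0,0,0],[1.5,0,0.12,1.1,0,0,0],[1.5,0,0.12,1.1,0,0,0]]}}

```text
clock: 12.75
eef_pos: [0.4483, 0.1533, 0.2928]
tcp_rot: [[0.845, 0.226, 0.484], [0.194, -0.974, 0.114], [0.498, -0.002, -0.867]]
wrist_force: [4.3, 0.9, -5.3]
finger_gap: 0.256
gripper_force: 98.0
```

```bash
python3 st.py
```

```text
12.75 tip rel mouth, tool mm [  1.    0.7 -19.3] F tool [1.21 0.15 6.81] T tool [-0.05 -0.09 -0.01] rot err [-0.0019  0.0027 -0.0014] gap 0.2560385130891304 97.95004963874817
```

{"api": "move_arm", "payload": {"deltas": [[1.5,0,0.03,0.3,0,0,0],[1.5,0,0.03,0.5,0,0,0],[1.5,0,0.03,0.7,0,0,0],[1.5,0,0.03,0.8,0,0,0],[1.5,0,0.03,0.8,0,0,0],[1.5,0,0.03,0.8,0,0,0]]}}

```text
clock: 13.35
eef_pos: [0.452, 0.1539, 0.2864]
tcp_rot: [[0.845, 0.225, 0.485], [0.194, -0.974, 0.114], [0.498, -0.002, -0.867]]
wrist_force: [-4.0, -1.4, 5.3]
finger_gap: 0.258
gripper_force: 98.1
```

```bash
python3 st.py
```

```text
13.35 tip rel mouth, tool mm [  0.8   0.3 -26.7] F tool [-0.98  0.44 -6.68] T tool [ 0.08 -0.54 -0.02] rot err [-0.0018  0.0022 -0.0014] gap 0.2576553640173691 98.10587525367737
```

{"api": "move_arm", "payload": {"deltas": [[1.5,0,0,0.1,0,0,0],[1.5,0,0,0.2,0,0,0],[1.5,0,0,0.2,0,0,0],[1.5,0,0,0.2,0,0,0],[1.5,0,0,0.2,0,0,0]]}}

```text
clock: 13.85
eef_pos: [0.453, 0.1541, 0.2847]
tcp_rot: [[0.845, 0.226, 0.485], [0.194, -0.974, 0.114], [0.498, -0.002, -0.867]]
wrist_force: [-3.8, -0.7, 5.4]
finger_gap: 0.258
gripper_force: 98.1
```

```bash
python3 st.py; python3 look.py w8 nipple_tip coupler lever_knob lever_pivot; python3 st.py
```

```text
13.85 tip rel mouth, tool mm [  0.8   0.4 -28.7] F tool [-0.63 -0.16 -6.6 ] T tool [ 0.06 -0.49  0.01] rot err [-0.0018  0.0022 -0.0014] gap 0.2576003587467202 98.1224513053894
nipple_tip []
coupler [([275.6, 231.2], 0.85), ([448.7, 172.6], 0.37)]
lever_knob []
lever_pivot [([449.5, 173.0], 0.55)]
14.1 [0.45296083 0.15411752 0.28466922]
14.1 tip rel mouth, tool mm [  0.8   0.4 -28.7] F tool [-0.44 -0.08 -6.71] T tool [ 0.04 -0.54  0.04] rot err [-0.0018  0.0022 -0.0014] gap 0.2525719655995514 98.12220096588135
```

{"api": "move_arm", "payload": {"deltas": [[1.5,0,0,0.1,0,0,0],[1.5,0,0,0.2,0,0,0],[1.5,0,0,0.3,0,0,0],[1.5,0,0,0.3,0,0,0],[1.5,0,0,0.3,0,0,0]]}}

```text
clock: 14.6
eef_pos: [0.4544, 0.1545, 0.2821]
tcp_rot: [[0.845, 0.226, 0.485], [0.194, -0.974, 0.114], [0.498, -0.002, -0.867]]
wrist_force: [-5.5, -1.8, 6.8]
finger_gap: 0.261
gripper_force: 98.1
```

```bash
python3 st.py
```

```text
14.6 tip rel mouth, tool mm [  0.8   0.4 -31.6] F tool [-1.66  0.48 -8.76] T tool [ 0.03 -0.6  -0.01] rot err [-0.0018  0.0021 -0.0013] gap 0.26139759570968985 98.1437337398529
```

{"api": "move_arm", "payload": {"deltas": [[1.5,0,0,-0.1,0,0,0],[1.5,0,0,-0.1,0,0,0],[1.5,0,0,-0.1,0,0,0],[1.5,0,0,-0.1,0,0,0]]}}

```text
clock: 15.0
eef_pos: [0.4539, 0.1543, 0.283]
tcp_rot: [[0.845, 0.226, 0.485], [0.194, -0.974, 0.114], [0.498, -0.002, -0.867]]
wrist_force: [-4.9, -1.1, 6.0]
finger_gap: 0.255
gripper_force: 98.1
```

```bash
python3 st.py; python3 - <<'E'
from h import *
for c in ("top","scene","wrist"):
    bot.grab_frame(c);cal=bot.calibration(c)
    for t,z in (("lever_knob",.083),("lever_pivot",.048)):
        for d in bot.tip_of(c,t)[:2]: print(c,t,np.round(d["at"],1),round(d["confidence"],2),atz(cal,d["at"],z)[:2].round(4))
    print(c,"expected",[proj(cal,[.6112,-.0257,.083]).round(1),proj(cal,[.6535,.0422,.048]).round(1)])
    print("coupler",[(np.round(d["at"],1),round(d["confidence"],2)) for d in bot.tip_of(c,"coupler")[:3]])
s=bot.read_state();R0=np.array(s["tcp_rot"]);print("mouth proj wrist",proj(bot.calibration("wrist"),s["eef_pos"]+R0[:,2]*L))
E
python3 st.py
```

```text
15.0 tip rel mouth, tool mm [  0.8   0.4 -30.6] F tool [-1.37 -0.04 -7.73] T tool [-0.02 -0.61 -0.01] rot err [-0.0018  0.002  -0.0014] gap 0.2547254216649428 98.13727140426636
top lever_knob [304.2 176.6] 0.48 [ 0.6086 -0.0334]
top lever_pivot [278.3 161.7] 0.66 [0.6567 0.0381]
top expected [array([301.4, 175.6]), array([276.8, 162.8])]
coupler [(array([398.4, 237.2]), 0.68), (array([225.2, 191.3]), 0.59), (array([379.2, 214.4]), 0.5)]
scene lever_knob [280.2 242.2] 0.57 [ 0.6178 -0.0458]
scene lever_pivot [311.  245.3] 0.5 [0.6503 0.0352]
scene expected [array([284.6, 237.6]), array([313.7, 244.8])]
coupler [(array([329.2, 197.6]), 0.78), (array([164.9, 274.2]), 0.68), (array([193.1, 280.8]), 0.58)]
wrist lever_pivot [449.6 170.3] 0.76 [0.6541 0.0436]
wrist expected [array([565.8, 230.6]), array([451.1, 171.2])]
coupler [(array([275.5, 231.7]), 0.76)]
mouth proj wrist [275.6951742  230.61482576]
15.6 tip rel mouth, tool mm [  0.8   0.4 -30.6] F tool [-1.05 -0.95 -8.72] T tool [-0.01 -0.53 -0.01] rot err [-0.0018  0.0021 -0.0014] gap 0.2554346552710928 98.13725352287292
```

Push is steady at about 10 N net, the mouth sits where predicted so nothing has slipped, and the lever matches 45°. Handing in.

```bash
python3 -c "
from workcell import bot
print(bot.finish_job())"
```

```text
the job is handed in; nothing more can be done
None
```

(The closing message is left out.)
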